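# Heft two ball dishes, present the one with the solid ball

### The job

Two look-alike arched dishes on the wooden board each carry a loose steel ball, one solid and one hollow: feel by lifting which dish is the heavier, leaving the lighter one standing where it was on the board, its ball still in the middle. Lift the heavier dish clear of the board, then in the air turn it a quarter turn (either way) from how it stood, so that its arch runs along the board's long side instead of across it, and hold it still and level about a hand's breadth (8 to 10 cm) above the middle of the booklet, its ball never rolling out of the middle. Do not put it down: finish while holding it there, and leave the other things on the table alone.

Things in the scene. Friction and masses are not known exactly. Their poses are not given: they have to be found in the camera images.
- dish_p: White round dish, 130 mm across, 24 mm high, a steel arch over it; looks like the other. Origin: centre of the underside; z up; x along the arch's top bar. Inside is a cone sloping 7 degrees to the middle: the ball stays unless the dish tilts more or is jerked (over about 1 m/s2). Arch's top 106 mm, ball's top 48 mm above the underside. Empty dish about 140 g.
- dish_q: Exactly like dish_p: same shape, sizes, origin and axes.
- ball_p_center (a point): Centre of the loose steel ball, 40 mm across, lying in the middle of dish_p. The balls look alike; one is solid (about 260 g), the other hollow (about 60 g): a dish with its ball weighs about 400 g or about 200 g, each within 10 percent, told apart only by lifting.
- ball_q_center (a point): Centre of the loose steel ball, 40 mm across, lying in the middle of dish_q. The balls look alike; one is solid (about 260 g), the other hollow (about 60 g): a dish with its ball weighs about 400 g or about 200 g, each within 10 percent, told apart only by lifting.
- dish_p_bar (a point): Centre of the arch's top bar of dish_p, 98 mm above the dish's underside: grip here from above, fingers closing along dish y. The bar is 14 mm thick (dish y), 16 mm high, 130 mm long (dish x), with a 6 mm post at each end, 62 mm either side of the middle.
- dish_q_bar (a point): Centre of the arch's top bar of dish_q, 98 mm above the dish's underside: grip here from above, fingers closing along dish y. The bar is 14 mm thick (dish y), 16 mm high, 130 mm long (dish x), with a 6 mm post at each end, 62 mm either side of the middle.
- dish_p_middle (a point): Where the ball's centre rests: on dish_p's axis, 28 mm above its underside.
- dish_q_middle (a point): The same for dish_q.
- board: Fixed wooden board 200 x 400 x 12 mm; origin: centre of its underside, on the table; y along its long side, x across. The dishes stand on it about 200 mm apart along its y, their arches across it (dish x along board x within 3 degrees).
- booklet: Fixed thin white booklet 150 x 210 mm, 6 mm thick, with a marker lying on it; origin: centre of its underside, on the table.
- eraser: Eraser 45 x 20 x 12 mm lying on the board between the dishes (origin: centre of its underside). Bystander, leave it alone.
- marker: White marker 100 x 12 x 13 mm with black cap lying on the booklet (origin: centre of its underside). Bystander, leave it alone.
- tape: Roll of clear tape, 76 mm across, 18 mm high, beyond the booklet (origin: centre of its underside). Bystander, leave it alone.
- stapler: Stapler 130 x 36 x 47 mm, beyond the board (origin: centre of its underside). Bystander, leave it alone.
- calculator: Grey desk calculator 150 x 85 x 15 mm, beyond the booklet (origin: centre of its underside). Bystander, leave it alone.
- mug: Blue mug 80 mm across, 90 mm high, beyond the board (origin: centre of its underside). Bystander, leave it alone.
- carton: White and orange carton 70 x 120 x 50 mm, right of the board (origin: centre of its underside). Bystander, leave it alone.
Things that resemble listed ones, but are neither listed nor needed, are in the scene too. What is shaped like the dish_q but pink or purple is not meant.

How it is judged:
By the outcome, as a careful person would: the job done as asked, in the order asked, and still so for the second after the job is handed in, while the arm keeps its last pose, push and grip.
It also fails if it takes over 72 s, if anything falls off the work surface, if the arm or the gripper's body presses on something with over 40 N, if the wrist force passes 120 N, or if a joint passes its speed limit or range.

### The arm

A 6-joint arm with a two-finger parallel gripper is mounted at the origin on the work surface. World frame = base frame: x ahead of the robot, y to its left, z up, the work surface at z = 0. Lengths are in m, angles in rad, forces in N, time in s.
With the tool pointing down it reaches from about 0.35 to 0.85 m from the base axis. Payload 8.1 kg.
Tool frame: the origin (TCP) lies midway between the tips of the shut fingers; the grasp point (between the pads) lies 19 mm behind it; z points along the fingers, y is the direction in which the jaws open and shut (so a half turn about z gives the same grasp; the last joint's range is limited). The gripper opens to 93 mm and grips with 3 to 60 N. Pads are 15 mm wide; open, the fingers measure 128 mm over their backs; the gripper's body (75 mm by 188 mm) begins 65 mm behind the grasp point.
Start: joints at [-1.216, 0.13, 1.488, -0, 1.523, -0.085], TCP at [0.255, -0.543, 0.219] pointing down, gripper open.
Joint ranges: [-2.96, 2.96], [-0.89, 2.26], [0.02, 2.5], [-1.34, 4.48], [0, 2.73], [-2.66, 2.66]. Speed limits (rad/s): [2.39, 2.39, 2.79, 3.14, 3.14, 3.14].

### API

Orientations are given as a rotation vector (axis times angle).
In Python, from plant import robot gives the robot as it stands. The module is installed in compiled form; this text tells all that it offers.
- The arm moves only by the shell command python3 -m pendant 'ROWS' [FORCE]. ROWS is JSON, a list of rows, each an object with "translation": the shift along the tool's x, y, z in mm, a list of three; "twist": the turn, a rotation vector about the tool's x, y, z in rad, a list of three; "grip": the opening, from -1 (shut) to 1 (fully open). A call has exactly 10 rows; each row shifts and turns the pose as measured when the row begins, along the tool's axes as they then stand; what a row does not reach is not made up. A row lasts 1/10 s, in which the tool goes at most 50 mm and 8.59 degrees, less where a joint would pass 70% of its speed; a pose out of reach is approached as far as the arm can. A call is refused whole if a number of a shift passes 50 or a number of a turn 0.15, either way. A call with a gripper value outside its range is refused whole. The fingers move at their own pace and stop on an object; FORCE is the grip in N (left out, the last holds). Time passes only in rows, so rows that do not move let the fingers close, or fill a call up. It gives the time, the measured TCP pose, the force and the opening at its end, in the units of the state.
- robot.read_state(): the state, without advancing time (a new reading comes with each control period).
- robot.read_camera(name): name is "side" or "top" or "wrist"; returns (picture, depth): 420x560x3 uint8, red, green, blue; 420x560 float32, m along the optical axis (not along the pixel's ray), 0 where there is no reading.
- robot.camera_info(name): a dict with "vertical_fov" (degrees; the focal length in pixels is half the picture's height over the tangent of half this angle, whatever the lens; pixels are square), "cx", "cy" (the principal point, pixels), "D" ([k1, k2, p1, p2, k3] as OpenCV has them; the pictures are not rectified), "cam_to_world" (4x4, takes a point from camera to world coordinates). Camera axes: x right, y up, looking along -z (the intrinsics and any distortion apply to the point x, -y, -z); pixel columns grow to the right and rows downward; lengths in m; the calibration is good to about 2 mm. A picture is of the moment at which its call begins: read the wrist's pose just before it. camera_info takes no time and is no camera call; for the wrist camera it gives the pose at the moment of the call.
- robot.close_job(): hands the job in, once; it reports no verdict.
The state is a dict: "t": time; "q": joint angles; "dq": joint speeds; "joint_torque": joint torques, N m; "tool_pos": TCP position; "orientation": TCP orientation; "force": force on the tool from outside, world axes, zero at the start; "wrist_torque": the same for the moment, N m; "opening": finger opening in m.
Only numpy, scipy, OpenCV 4.12 (cv2) and the standard library are available. Lean on these libraries where they do the work, as an engineer would, in place of code of your own. Each camera call takes 0.05 s, during which the arm holds its last target. There are 200 camera calls.

## Working session

There is one attempt and no reset: what is moved stays moved. The work goes in short steps, Python scripts to look and compute and a shell command to move; the robot and the scene stay as the last step left them, time stands still between calls to the robot, and variables do not carry over. Pictures are saved under pics/ and viewed, about 8 in all and at most 12, crops included, and the job is handed in when it is done.

```bash
mkdir -p pics; cat > h.py <<'E'
import numpy as np, cv2
from plant import robot
from scipy.spatial.transform import Rotation as R
def K(n):
    i=robot.camera_info(n); f=210/np.tan(np.radians(i["vertical_fov"])/2)
    return np.array([[f,0,i["cx"]],[0,f,i["cy"]],[0,0,1]]),np.array(i["D"],float),np.array(i["cam_to_world"])
def cast(n,px,z,k=None):
    M,D,T=k or K(n); u=cv2.undistortPoints(np.array(px,float).reshape(-1,1,2),M,D)[:,0]
    d=np.c_[u[:,0],-u[:,1],-np.ones(len(u))]@T[:3,:3].T; o=T[:3,3]
    return o+d*((z-o[2])/d[:,2])[:,None]
def cloud(n,dep,k):
    v,u=np.nonzero(dep>0); M,D,T=k
    p=cv2.undistortPoints(np.c_[u,v].astype(float).reshape(-1,1,2),M,D)[:,0]; z=dep[v,u]
    return np.c_[p[:,0]*z,-p[:,1]*z,-z]@T[:3,:3].T+T[:3,3],u,v
E
python3 - <<'E'
from h import *
for n in("top","side"):
    p,d=robot.read_camera(n); cv2.imwrite(f"pics/{n}0.png",p[:,:,::-1]); np.savez(n+"0.npz",p=p,d=d)
    k=K(n); print(n,k[2].round(3).tolist(),(d>0).mean(), cast(n,[[280,210]],0))
s=robot.read_state(); print({k:np.round(v,3).tolist() for k,v in s.items()}); print(R.from_rotvec(s["orientation"]).as_matrix().round(2))
E
```

```text
top [[0.087, 0.974, -0.208, 0.196], [-0.996, 0.085, -0.018, -0.051], [0.0, 0.209, 0.978, 1.42], [0.0, 0.0, 0.0, 1.0]] 0.9960884353741497 [[ 0.48695865 -0.04161021  0.        ]]
side [[-0.934, 0.177, -0.311, 0.05], [-0.357, -0.494, 0.792, 1.078], [-0.013, 0.851, 0.525, 0.825], [0.0, 0.0, 0.0, 1.0]] 0.9960671768707483 [[ 0.57846717 -0.18768722  0.        ]]
{'t': 0.1, 'q': [-1.216, 0.131, 1.489, -0.0, 1.523, -0.085], 'dq': [0.002, -0.003, -0.003, 0.002, -0.001, -0.0], 'joint_torque': [0.001, -56.134, -49.31, 0.077, 0.029, -0.0], 'tool_pos': [0.255, -0.542, 0.218], 'orientation': [-3.064, -0.685, 0.0], 'force': [-1.014, 0.247, -0.531], 'wrist_torque': [0.033, 0.02, 0.017], 'opening': 0.093}
[[ 0.9   0.43 -0.  ]
 [ 0.43 -0.9   0.  ]
 [ 0.   -0.   -1.  ]]
```

View pics/top0.png

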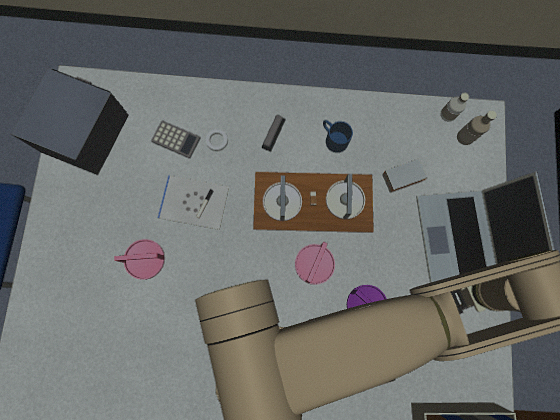

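View pics/side0.png

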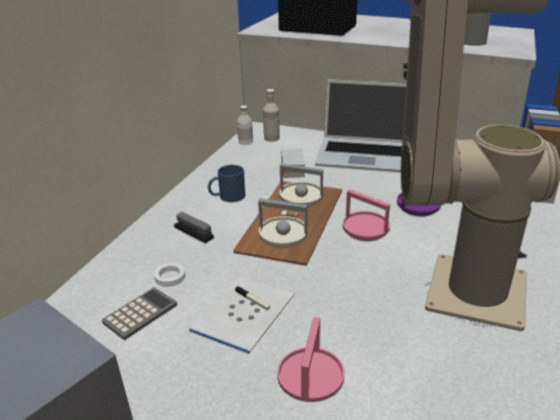

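The top view shows the board at about (255–373, 172–232) with the white dishes at (282,202) and (347,200). The booklet is at about (160–228, 176–228), and the pink and purple decoys are below. The side view shows the same layout with both balls centred. Next I measure the bars, board and booklet.

```bash
python3 - <<'E'
from h import *
z=np.load("top0.npz"); p,d=z["p"],z["d"]; k=K("top"); P,u,v=cloud("top",d,k)
print("table z",np.median(P[(abs(P[:,0]-.5)<.3)&(abs(P[:,1])<.3)][:,2]))
for n,u0,u1 in(("L",255,312),("R",320,374)):
    m=(u>u0)&(u<u1)&(v>168)&(v<234)&(P[:,2]>.103)&(P[:,2]<.135)
    q=P[m]; uv=np.c_[u,v][m].astype(np.float32); r=cv2.minAreaRect(uv)
    w=cast("top",cv2.boxPoints(r),.118,k); c=cast("top",[r[0]],.118,k)[0]
    e=[w[1]-w[0],w[2]-w[1]]; l=[np.linalg.norm(x[:2]) for x in e]; a=e[int(np.argmax(l))]
    print(n,m.sum(),"top",c.round(4),np.round(l,3),"ang",np.degrees(np.arctan(a[1]/a[0])).round(1),"cloud",q.mean(0).round(4),"medz",np.median(q[:,2]).round(4))
hsv=cv2.cvtColor(p,cv2.COLOR_RGB2HSV)
mb=((hsv[:,:,0]<20)&(hsv[:,:,1]>90)).astype(np.uint8); mb[:160]=0;mb[245:]=0;mb[:,:240]=0;mb[:,385:]=0
r=cv2.minAreaRect(np.argwhere(mb)[:,::-1].astype(np.float32)); w=cast("top",cv2.boxPoints(r),.012,k); print("board",w.round(3).tolist(),w.mean(0).round(4))
cv2.imwrite("pics/crop.png",cv2.resize(p[165:240,145:385,::-1],None,fx=3.3,fy=3.3,interpolation=cv2.INTER_CUBIC)*1)
E
```

```text
table z 0.0029678786634876886
L 164 top [ 0.508  -0.0464  0.118 ] [0.009 0.128] ang 4.7 cloud [ 0.5081 -0.0464  0.1183] medz 0.1184
R 202 top [ 0.5325 -0.2544  0.118 ] [0.016 0.129] ang 2.8 cloud [ 0.5327 -0.2532  0.1174] medz 0.1177
board [[0.609, 0.058, 0.012], [0.647, -0.384, 0.012], [0.444, -0.391, 0.012], [0.406, 0.038, 0.012]] [ 0.5265 -0.1697  0.012 ]
```

View pics/crop.png

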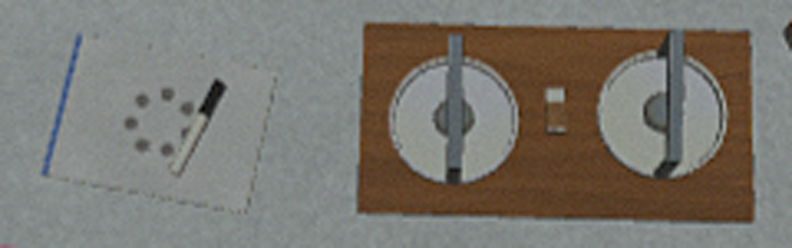

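The crop shows the booklet corners at crop pixels (80,35), (276,75), (247,212) and (43,177). The board corners are at (365,22), (750,31), (754,221) and (358,213), with the balls centred under both bars.

```bash
python3 - <<'E'
from h import *
f=lambda c:(np.array(c)-1.15)/3.3+[145,165]
B=cast("top",f([(80,35),(276,75),(247,212),(43,177)]),.006); W=cast("top",f([(365,22),(750,31),(754,221),(358,213)]),.012)
print(B.round(3).tolist(),B.mean(0).round(4)); print(W.round(3).tolist(),W.mean(0).round(4))
e=(W[0]+W[3])/2-(W[1]+W[2])/2; print("board y ang-90",np.degrees(np.arctan2(e[1],e[0]))-90)
s=robot.read_state(); T=R.from_rotvec(s["orientation"]); g=np.array([.5325,-.2544,.219])
print("tool delta mm",T.inv().apply(g-s["tool_pos"])*1000)
E
```

```text
[[0.574, 0.347, 0.006], [0.549, 0.14, 0.006], [0.404, 0.154, 0.006], [0.422, 0.364, 0.006]] [0.4872 0.2514 0.006 ]
[[0.612, 0.054, 0.012], [0.636, -0.343, 0.012], [0.438, -0.355, 0.012], [0.412, 0.042, 0.012]] [ 0.5246 -0.1507  0.012 ]
board y ang-90 3.689498515235897
tool delta mm [ 373.46942252 -142.60568488   -1.01423978]
```

```bash
python3 -m pendant '[{"translation":[15,-6,0],"twist":[0,0,0],"grip":1},{"translation":[30,-11,0],"twist":[0,0,0],"grip":1},{"translation":[40,-15,0],"twist":[0,0,0],"grip":1},{"translation":[40,-15,0],"twist":[0,0,0],"grip":1},{"translation":[40,-15,0],"twist":[0,0,0],"grip":1},{"translation":[40,-15,0],"twist":[0,0,0],"grip":1},{"translation":[40,-15,0],"twist":[0,0,0],"grip":1},{"translation":[40,-15,0],"twist":[0,0,0],"grip":1},{"translation":[30,-11,0],"twist":[0,0,0],"grip":1},{"translation":[15,-6,0],"twist":[0,0,0],"grip":1}]' 40
python3 -m pendant '[{"translation":[0,0,0],"twist":[0,0,0.05],"grip":1},{"translation":[0,0,0],"twist":[0,0,0.05],"grip":1},{"translation":[0,0,0],"twist":[0,0,0.05],"grip":1},{"translation":[0,0,0],"twist":[0,0,0.05],"grip":1},{"translation":[0,0,0],"twist":[0,0,0.05],"grip":1},{"translation":[0,0,0],"twist":[0,0,0.05],"grip":1},{"translation":[0,0,0],"twist":[0,0,0.05],"grip":1},{"translation":[0,0,0],"twist":[0,0,0.04],"grip":1},{"translation":[0,0,0],"twist":[0,0,0],"grip":1},{"translation":[0,0,0],"twist":[0,0,0],"grip":1}]'
cat > w.py <<'E'
from h import *
import sys
s=robot.read_state(); k=K("wrist"); p,d=robot.read_camera("wrist"); P,u,v=cloud("wrist",d,k)
cv2.imwrite(f"pics/{sys.argv[1]}.png",p[:,:,::-1]); x0,y0=float(sys.argv[2]),float(sys.argv[3])
T=R.from_rotvec(s["orientation"]); t=np.array(s["tool_pos"])
print("tcp",t.round(4),T.as_matrix().round(3)[:,0],T.as_matrix().round(3)[:,2],"F",np.round(s["force"],2),"q",np.round(s["q"],2))
m=(abs(P[:,2]-.118)<.012)&(np.hypot(P[:,0]-x0,P[:,1]-y0)<.085)&(P[:,2]>.1)
print(m.sum(),"medz",np.median(P[m][:,2]))
r=cv2.minAreaRect(np.c_[u,v][m].astype(np.float32)); w=cast("wrist",cv2.boxPoints(r),.118,k)
e=[w[1]-w[0],w[2]-w[1]]; l=[np.linalg.norm(x[:2]) for x in e]; a=e[int(np.argmax(l))]; c=w.mean(0)
print("bar",c.round(4),np.round(l,4),"ang",np.degrees(np.arctan(a[1]/a[0])).round(2),"px",r)
print("tool delta mm to c:",T.inv().apply(np.r_[c[:2],.091]-t)*1000)
E
python3 w.py w0 .5325 -.2544
```

```text
t: 1.1
tool_pos: [0.5108, -0.2711, 0.2144]
orientation: [-3.058, -0.677, 0.001]
force: [-0.4, 0.2, -0.4]
opening: 0.0933
t: 2.1
tool_pos: [0.5136, -0.2539, 0.2108]
orientation: [-3.124, -0.067, 0.011]
force: [-0.4, 1.1, 0.0]
opening: 0.0931
tcp [ 0.5136 -0.2539  0.2108] [ 0.999  0.043 -0.007] [-0.008  0.016 -1.   ] F [-0.38  1.06  0.04] q [-0.56  0.08  1.56  0.01  1.52  0.97]
2870 medz 0.11885973271224334
bar [ 0.5367 -0.2537  0.118 ] [0.129  0.0135] ang 0.93 px ((280.4225158691406, 176.48715209960938), (18.417675018310547, 161.36016845703125), 1.2730300426483154)
tool delta mm to c: [ 23.86911474   2.78426767 119.56007759]
```

View pics/w0.png

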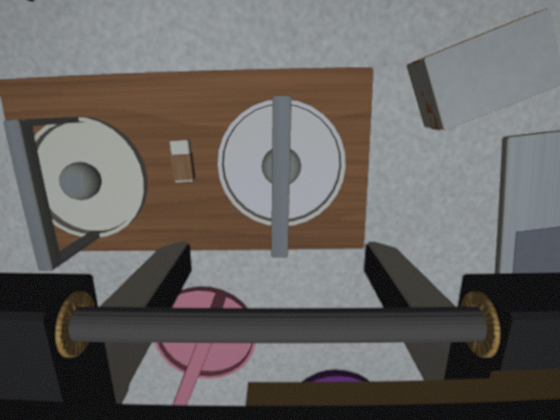

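The wrist view shows the right dish's bar from (282,97) to (280,257), with the ball centred. The tool is about 1° off level, so I'll add a helper that gives the twist and shift to a target.

```bash
cat > g.py <<'E'
from h import *
import sys
x,y,z,yaw=map(float,sys.argv[1:5]); s=robot.read_state(); T=R.from_rotvec(s["orientation"])
G=R.from_euler("z",yaw,degrees=True)*R.from_euler("x",180,degrees=True)
print("t",s["t"],"shift mm",(T.inv().apply(np.array([x,y,z])-s["tool_pos"])*1000).round(1),"twist",(T.inv()*G).as_rotvec().round(4),"F",np.round(s["force"],2),"M",np.round(s["wrist_torque"],3),"q6",round(s["q"][5],2),"open",s["opening"])
E
python3 -m pendant '[{"translation":[5,0,5],"twist":[-0.006,0.004,0.01],"grip":1},{"translation":[10,1,10],"twist":[-0.006,0.004,0.01],"grip":1},{"translation":[6,1,10],"twist":[-0.004,0,0],"grip":1},{"translation":[3,1,10],"twist":[0,0,0],"grip":1},{"translation":[0,0,10],"twist":[0,0,0],"grip":1},{"translation":[0,0,10],"twist":[0,0,0],"grip":1},{"translation":[0,0,5],"twist":[0,0,0],"grip":1},{"translation":[0,0,0],"twist":[0,0,0],"grip":1},{"translation":[0,0,0],"twist":[0,0,0],"grip":1},{"translation":[0,0,0],"twist":[0,0,0],"grip":1}]'
python3 g.py .536 -.254 .091 1.2; python3 w.py w1 .536 -.254
```

```text
t: 3.15
tool_pos: [0.5388, -0.2551, 0.1429]
orientation: [-3.14, -0.036, 0.003]
force: [-0.2, -0.6, -0.3]
opening: 0.0927
t 3.15 shift mm [-2.7 -1.1 51.9] twist [-0.0014  0.0016  0.0022] F [-0.23 -0.59 -0.3 ] M [ 0.047 -0.039 -0.044] q6 1.02 open 0.0927187208850126
tcp [ 0.5388 -0.2551  0.1429] [ 1.     0.023 -0.002] [-0.002  0.001 -1.   ] F [-0.23 -0.59 -0.3 ] q [-0.53  0.17  1.59  0.    1.39  1.02]
3938 medz 0.11880641394518532
bar [ 0.5479 -0.2528  0.118 ] [0.0134 0.1089] ang 1.73 px ((274.0, 221.5), (171.0, 24.0), 90.0)
tool delta mm to c: [ 9.20696622 -2.05486794 51.85270843]
```

```bash
python3 -m pendant '[{"translation":[-1,-1,6],"twist":[0,0,0],"grip":1},{"translation":[-1,-1,10],"twist":[0,0,0],"grip":1},{"translation":[0,0,10],"twist":[0,0,0],"grip":1},{"translation":[0,0,10],"twist":[0,0,0],"grip":1},{"translation":[0,0,8],"twist":[0,0,0],"grip":1},{"translation":[0,0,4],"twist":[0,0,0],"grip":1},{"translation":[0,0,2],"twist":[0,0,0],"grip":1},{"translation":[0,0,0],"twist":[0,0,0],"grip":0.2},{"translation":[0,0,0],"twist":[0,0,0],"grip":-0.2},{"translation":[0,0,0],"twist":[0,0,0],"grip":-0.4}]' 40
python3 g.py .5365 -.2533 .091 1.5; python3 w.py w2 .536 -.254
```

```text
t: 4.2
tool_pos: [0.5368, -0.2532, 0.0891]
orientation: [-3.141, -0.036, 0.001]
force: [1.8, -0.6, -0.2]
opening: 0.0736
t 4.2 shift mm [-0.3  0.1 -1.9] twist [-0.0007  0.0005 -0.0031] F [ 1.82 -0.64 -0.24] M [ 0.016 -0.039  0.043] q6 1.02 open 0.0736110020038648
tcp [ 0.5368 -0.2532  0.0891] [ 1.     0.023 -0.001] [-0.001  0.001 -1.   ] F [ 1.82 -0.64 -0.24] q [-0.53  0.21  1.64  0.    1.29  1.02]
8875 medz 0.11882409810193273
bar [ 0.5437 -0.2552  0.118 ] [0.0867 0.0858] ang -42.17 px ((282.3056945800781, 263.0802307128906), (193.69601440429688, 194.19549560546875), 42.60296630859375)
tool delta mm to c: [ 6.76898497  2.18239522 -1.90922747]
```

View pics/w2.png

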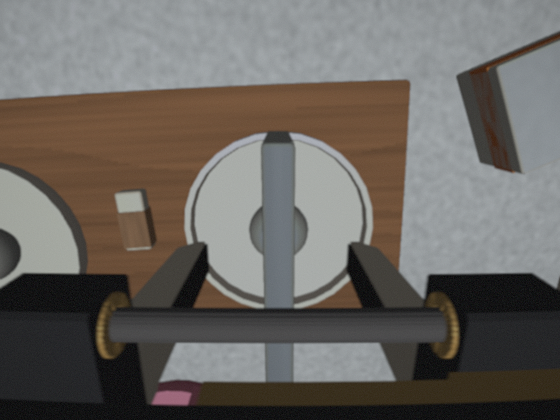

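The bar lies midway between the fingers (tips at columns 205 and 350, bar at 278), and the ball is centred. Tare, then close gently.

```bash
cat > f.py <<'E'
from h import *
F=[];Q=[];M=[]
for i in range(16):
    robot.read_camera("wrist"); s=robot.read_state(); F.append(s["force"]);Q.append(s["joint_torque"]);M.append(s["wrist_torque"])
F=np.array(F); print("t",s["t"],"F",F.mean(0).round(2),"se",(F.std(0)/4).round(2),"tau",np.mean(Q,0).round(2)[:3],"M",np.mean(M,0).round(3),"open",s["opening"])
E
python3 f.py
python3 -m pendant '[{"translation":[0,0,0],"twist":[0,0,0],"grip":-0.4},{"translation":[0,0,0],"twist":[0,0,0],"grip":-0.4},{"translation":[0,0,0],"twist":[0,0,0],"grip":-0.5},{"translation":[0,0,0],"twist":[0,0,0],"grip":-0.55},{"translation":[0,0,0],"twist":[0,0,0],"grip":-0.6},{"translation":[0,0,0],"twist":[0,0,0],"grip":-0.63},{"translation":[0,0,0],"twist":[0,0,0],"grip":-0.66},{"translation":[0,0,0],"twist":[0,0,0],"grip":-0.68},{"translation":[0,0,0],"twist":[0,0,0],"grip":-0.7},{"translation":[0,0,0],"twist":[0,0,0],"grip":-0.72}]' 40
python3 -m pendant '[{"translation":[0,0,0],"twist":[0,0,0],"grip":-0.74},{"translation":[0,0,0],"twist":[0,0,0],"grip":-0.76},{"translation":[0,0,0],"twist":[0,0,0],"grip":-0.8},{"translation":[0,0,0],"twist":[0,0,0],"grip":-0.9},{"translation":[0,0,0],"twist":[0,0,0],"grip":-1},{"translation":[0,0,0],"twist":[0,0,0],"grip":-1},{"translation":[0,0,0],"twist":[0,0,0],"grip":-1},{"translation":[0,0,0],"twist":[0,0,0],"grip":-1},{"translation":[0,0,0],"twist":[0,0,0],"grip":-1},{"translation":[0,0,0],"twist":[0,0,0],"grip":-1}]'
python3 g.py .5368 -.2532 .0891 1.3
```

```text
t 5.05 F [ 0.08 -0.01  0.03] se [0.11 0.12 0.14] tau [ -0.   -56.98 -46.12] M [ 0.039  0.016 -0.009] open 0.02804548237485717
t: 6.05
tool_pos: [0.5366, -0.2536, 0.0887]
orientation: [-3.141, -0.036, 0.001]
force: [0.6, -0.0, -0.1]
opening: 0.0138
t: 7.05
tool_pos: [0.5366, -0.2536, 0.0887]
orientation: [-3.141, -0.036, 0.002]
force: [0.0, -0.5, -0.1]
opening: 0.0137
t 7.05 shift mm [ 0.2 -0.4 -0.4] twist [-0.0002  0.001   0.0003] F [ 0.02 -0.5  -0.06] M [-0.071  0.009  0.113] q6 1.02 open 0.013670089401001019
```

```bash
python3 -m pendant '[{"translation":[0,0,-1],"twist":[0,0,0],"grip":-1},{"translation":[0,0,-2],"twist":[0,0,0],"grip":-1},{"translation":[0,0,-3],"twist":[0,0,0],"grip":-1},{"translation":[0,0,-3],"twist":[0,0,0],"grip":-1},{"translation":[0,0,-3],"twist":[0,0,0],"grip":-1},{"translation":[0,0,-2],"twist":[0,0,0],"grip":-1},{"translation":[0,0,-1],"twist":[0,0,0],"grip":-1},{"translation":[0,0,0],"twist":[0,0,0],"grip":-1},{"translation":[0,0,0],"twist":[0,0,0],"grip":-1},{"translation":[0,0,0],"twist":[0,0,0],"grip":-1}]'
python3 g.py .5366 -.2536 .0887 1.3; python3 f.py; python3 -c "
from h import *
p,d=robot.read_camera('wrist');cv2.imwrite('pics/w3.png',p[:,:,::-1])"
```

```text
t: 8.05
tool_pos: [0.5349, -0.252, 0.1025]
orientation: [-3.138, -0.036, 0.008]
force: [-0.3, 0.7, -4.4]
opening: 0.0138
t 8.05 shift mm [ 1.8  1.7 13.8] twist [-0.0035  0.005   0.0004] F [-0.25  0.71 -4.4 ] M [-0.023 -0.049 -0.057] q6 1.02 open 0.013823743042528864
t 8.85 F [-0.01 -0.16 -4.  ] se [0.11 0.15 0.1 ] tau [  0.   -59.15 -48.73] M [ 0.039 -0.002 -0.002] open 0.013586994359550627
```

View pics/w3.png

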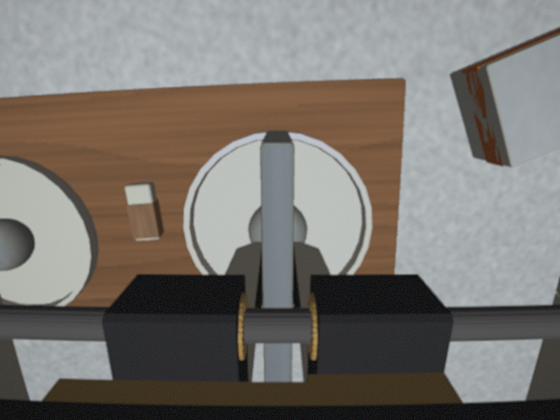

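The lift reads 4.0 N, about 0.40 kg, so this is the heavier dish. The ball is still centred under the bar at about (278,228). I'll keep it and lift it above the other arch.

```bash
python3 -m pendant '[{"translation":[0,0,-1],"twist":[-0.001,0.001,0],"grip":-1},{"translation":[0,0,-2],"twist":[-0.001,0.002,0],"grip":-1},{"translation":[0,0,-4],"twist":[-0.001,0.001,0],"grip":-1},{"translation":[0,0,-6],"twist":[0,0,0],"grip":-1},{"translation":[0,0,-8],"twist":[0,0,0],"grip":-1},{"translation":[0,0,-10],"twist":[0,0,0],"grip":-1},{"translation":[0,0,-10],"twist":[0,0,0],"grip":-1},{"translation":[0,0,-10],"twist":[0,0,0],"grip":-1},{"translation":[0,0,-10],"twist":[0,0,0],"grip":-1},{"translation":[0,0,-10],"twist":[0,0,0],"grip":-1}]'
python3 -m pendant '[{"translation":[0,0,-10],"twist":[0,0,0],"grip":-1},{"translation":[0,0,-10],"twist":[0,0,0],"grip":-1},{"translation":[0,0,-10],"twist":[0,0,0],"grip":-1},{"translation":[0,0,-9],"twist":[0,0,0],"grip":-1},{"translation":[0,0,-7],"twist":[0,0,0],"grip":-1},{"translation":[0,0,-5],"twist":[0,0,0],"grip":-1},{"translation":[0,0,-3],"twist":[0,0,0],"grip":-1},{"translation":[0,0,-1],"twist":[0,0,0],"grip":-1},{"translation":[0,0,0],"twist":[0,0,0],"grip":-1},{"translation":[0,0,0],"twist":[0,0,0],"grip":-1}]'
python3 g.py .5366 -.2536 .23 1.3;python3 g.py .487 .2514 .23 91.3
```

```text
t: 9.9
tool_pos: [0.5348, -0.2519, 0.1799]
orientation: [-3.141, -0.036, 0.001]
force: [-0.3, 0.9, -3.5]
opening: 0.0135
t: 10.9
tool_pos: [0.5353, -0.2522, 0.2413]
orientation: [3.141, 0.036, 0.002]
force: [-0.1, 0.2, -4.2]
opening: 0.0138
t 10.9 shift mm [ 1.3  1.4 11.3] twist [ 0.0008 -0.001   0.0005] F [-0.12  0.16 -4.19] M [ 0.028 -0.007  0.038] q6 1.02 open 0.013769475871419723
t 10.9 shift mm [ -36.6 -504.6   10.9] twist [ 1.4000e-03 -2.0000e-04 -1.5703e+00] F [-0.12  0.16 -4.19] M [ 0.028 -0.007  0.038] q6 1.02 open 0.013769475871419723
```

```bash
python3 -m pendant '[{"translation":[0,0,0],"twist":[0,0,-0.02],"grip":-1},{"translation":[0,0,0],"twist":[0,0,-0.04],"grip":-1},{"translation":[0,0,0],"twist":[0,0,-0.06],"grip":-1},{"translation":[0,0,0],"twist":[0,0,-0.06],"grip":-1},{"translation":[0,0,0],"twist":[0,0,-0.06],"grip":-1},{"translation":[0,0,0],"twist":[0,0,-0.06],"grip":-1},{"translation":[0,0,0],"twist":[0,0,-0.06],"grip":-1},{"translation":[0,0,0],"twist":[0,0,-0.06],"grip":-1},{"translation":[0,0,0],"twist":[0,0,-0.06],"grip":-1},{"translation":[0,0,0],"twist":[0,0,-0.04],"grip":-1}]'
python3 g.py .535 -.2522 .2413 91.3
```

```text
t: 11.9
tool_pos: [0.5335, -0.2512, 0.2367]
orientation: [-3.009, -0.887, 0.006]
force: [-0.8, 0.0, -4.9]
opening: 0.0135
t 11.9 shift mm [ 0.7  1.7 -4.6] twist [-6.2000e-03 -1.0000e-04 -1.0199e+00] F [-0.79  0.03 -4.95] M [ 0.003 -0.051 -0.   ] q6 0.47 open 0.013494831754922276
```

```bash
python3 -m pendant '[{"translation":[0,0,-0.4],"twist":[-0.001,0,-0.05],"grip":-1},{"translation":[0,0,-0.4],"twist":[-0.001,0,-0.06],"grip":-1},{"translation":[0,0,-0.4],"twist":[-0.001,0,-0.06],"grip":-1},{"translation":[0,0,-0.4],"twist":[-0.001,0,-0.06],"grip":-1},{"translation":[0,0,-0.4],"twist":[-0.001,0,-0.06],"grip":-1},{"translation":[0,0,-0.4],"twist":[0,0,-0.06],"grip":-1},{"translation":[0,0,-0.4],"twist":[0,0,-0.06],"grip":-1},{"translation":[0,0,-0.4],"twist":[0,0,-0.06],"grip":-1},{"translation":[0,0,-0.4],"twist":[0,0,-0.06],"grip":-1},{"translation":[0,0,-0.4],"twist":[0,0,-0.06],"grip":-1}]'
python3 -m pendant '[{"translation":[0,0,-0.4],"twist":[0,0,-0.06],"grip":-1},{"translation":[0,0,-0.4],"twist":[0,0,-0.06],"grip":-1},{"translation":[0,0,-0.4],"twist":[0,0,-0.06],"grip":-1},{"translation":[0,0,-0.4],"twist":[0,0,-0.06],"grip":-1},{"translation":[0,0,-0.4],"twist":[0,0,-0.06],"grip":-1},{"translation":[0,0,-0.4],"twist":[0,0,-0.05],"grip":-1},{"translation":[0,0,-0.4],"twist":[0,0,-0.04],"grip":-1},{"translation":[0,0,0],"twist":[0,0,-0.02],"grip":-1},{"translation":[0,0,0],"twist":[0,0,0],"grip":-1},{"translation":[0,0,0],"twist":[0,0,0],"grip":-1}]'
python3 g.py .487 .2514 .2413 91.3
```

```text
t: 12.9
tool_pos: [0.5317, -0.2501, 0.2363]
orientation: [-2.589, -1.768, 0.008]
force: [-0.3, 0.0, -4.8]
opening: 0.0138
t: 13.9
tool_pos: [0.5302, -0.2492, 0.2353]
orientation: [-2.139, -2.283, 0.008]
force: [-0.7, -0.7, -4.7]
opening: 0.0135
t 13.9 shift mm [502.4 -10.6  -2.6] twist [-0.0129 -0.0063  0.0423] F [-0.67 -0.73 -4.68] M [-0.045 -0.097  0.014] q6 -0.59 open 0.013544098078419354
```

```bash
python3 -m pendant '[{"translation":[2,0,-0.4],"twist":[-0.001,-0.001,0.004],"grip":-1},{"translation":[4,0,-0.4],"twist":[-0.002,-0.001,0.004],"grip":-1},{"translation":[6,0,-0.4],"twist":[-0.002,-0.001,0.004],"grip":-1},{"translation":[8,0,-0.4],"twist":[-0.002,-0.001,0.004],"grip":-1},{"translation":[10,0,-0.4],"twist":[-0.002,-0.001,0.004],"grip":-1},{"translation":[12,0,-0.4],"twist":[-0.002,-0.001,0.004],"grip":-1},{"translation":[14,0,-0.4],"twist":[-0.001,0,0.004],"grip":-1},{"translation":[16,0,-0.4],"twist":[-0.001,0,0.004],"grip":-1},{"translation":[16,0,-0.4],"twist":[0,0,0.004],"grip":-1},{"translation":[16,0,-0.4],"twist":[0,0,0.004],"grip":-1}]'
python3 g.py .487 .2514 .2413 91.3
```

```text
t: 14.9
tool_pos: [0.5254, -0.1368, 0.2399]
orientation: [2.199, 2.242, 0.003]
force: [0.4, 0.4, -4.6]
opening: 0.0139
t 14.9 shift mm [388.9 -30.9  -1.3] twist [ 0.0019 -0.0003 -0.0033] F [ 0.35  0.4  -4.59] M [-0.049 -0.167  0.031] q6 -0.37 open 0.013939011521279939
```

```bash
python3 -m pendant '[{"translation":[16,-0.5,-0.2],"twist":[0,0,0],"grip":-1},{"translation":[16,-1,-0.2],"twist":[0,0,0],"grip":-1},{"translation":[16,-1.5,-0.2],"twist":[0,0,0],"grip":-1},{"translation":[16,-1.5,-0.2],"twist":[0,0,0],"grip":-1},{"translation":[16,-1.5,-0.2],"twist":[0,0,0],"grip":-1},{"translation":[16,-1.5,-0.2],"twist":[0,0,0],"grip":-1},{"translation":[16,-1.5,-0.2],"twist":[0,0,0],"grip":-1},{"translation":[16,-1.5,-0.2],"twist":[0,0,0],"grip":-1},{"translation":[16,-1.5,-0.2],"twist":[0,0,0],"grip":-1},{"translation":[16,-1.5,-0.2],"twist":[0,0,0],"grip":-1}]'
python3 g.py .487 .2514 .2413 91.3
```

```text
t: 15.9
tool_pos: [0.5046, 0.0404, 0.2437]
orientation: [2.194, 2.245, 0.008]
force: [-0.1, 0.0, -3.9]
opening: 0.0134
t 15.9 shift mm [211.3 -12.7   2.8] twist [ 0.0056 -0.002   0.0007] F [-0.06  0.01 -3.86] M [-0.024 -0.088 -0.033] q6 -0.05 open 0.013433947874448035
```

```bash
python3 -m pendant '[{"translation":[16,-1,0],"twist":[0.001,0,0],"grip":-1},{"translation":[16,-1,0],"twist":[0.001,0,0],"grip":-1},{"translation":[16,-1,0],"twist":[0.001,0,0],"grip":-1},{"translation":[16,-1,0],"twist":[0.001,0,0],"grip":-1},{"translation":[15,-1,0],"twist":[0,0,0],"grip":-1},{"translation":[14,-1,0],"twist":[0,0,0],"grip":-1},{"translation":[13,-1,0],"twist":[0,0,0],"grip":-1},{"translation":[12,-1,0],"twist":[0,0,0],"grip":-1},{"translation":[11,-1,0],"twist":[0,0,0],"grip":-1},{"translation":[10,-1,0],"twist":[0,0,0],"grip":-1}]'
python3 -m pendant '[{"translation":[9,0,0],"twist":[0,0,0],"grip":-1},{"translation":[8,0,0],"twist":[0,0,0],"grip":-1},{"translation":[7,0,0],"twist":[0,0,0],"grip":-1},{"translation":[6,0,0],"twist":[0,0,0],"grip":-1},{"translation":[5,0,0],"twist":[0,0,0],"grip":-1},{"translation":[4,0,0],"twist":[0,0,0],"grip":-1},{"translation":[3,0,0],"twist":[0,0,0],"grip":-1},{"translation":[2,0,0],"twist":[0,0,0],"grip":-1},{"translation":[1,0,0],"twist":[0,0,0],"grip":-1},{"translation":[0,0,0],"twist":[0,0,0],"grip":-1}]'
python3 g.py .487 .2514 .1735 91.3; python3 -c "
from h import *
p,d=robot.read_camera('wrist');cv2.imwrite('pics/w4.png',p[:,:,::-1])"
```

```text
t: 16.9
tool_pos: [0.4851, 0.1943, 0.2456]
orientation: [2.19, 2.252, 0.009]
force: [-0.0, 0.4, -3.6]
opening: 0.0135
t: 17.9
tool_pos: [0.4838, 0.2434, 0.2455]
orientation: [2.19, 2.252, 0.008]
force: [0.5, -0.3, -4.2]
opening: 0.0139
t 17.9 shift mm [ 7.7  3.1 72. ] twist [ 0.0038 -0.0034  0.0051] F [ 0.54 -0.29 -4.18] M [-0.02  -0.015  0.   ] q6 0.34 open 0.013882361203680131
```

View pics/w4.png

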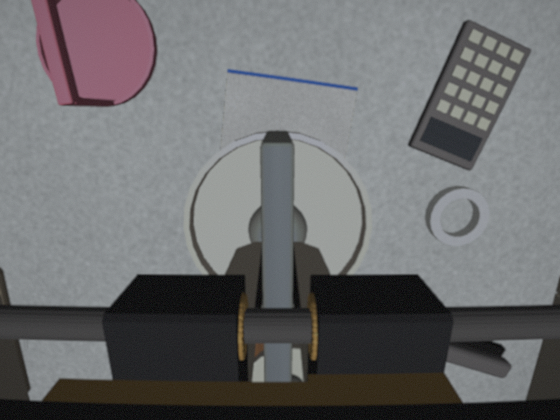

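The ball is still centred at about (278,228), over the booklet whose blue edge runs (228,71)–(357,89). Descend.

```bash
python3 -c "
from h import *
print(cast('wrist',[[228,71],[357,89]],.006))"
python3 -m pendant '[{"translation":[0,0,2],"twist":[0,0,0],"grip":-1},{"translation":[1,0.5,4],"twist":[0.001,-0.001,0.001],"grip":-1},{"translation":[1,0.5,6],"twist":[0.001,-0.001,0.001],"grip":-1},{"translation":[1,0.5,7],"twist":[0.001,-0.001,0.001],"grip":-1},{"translation":[1,0.5,8],"twist":[0,0,0.001],"grip":-1},{"translation":[1,0.5,8],"twist":[0,0,0.001],"grip":-1},{"translation":[1,0.5,7],"twist":[0,0,0],"grip":-1},{"translation":[1,0,5],"twist":[0,0,0],"grip":-1},{"translation":[0,0,3],"twist":[0,0,0],"grip":-1},{"translation":[0,0,1],"twist":[0,0,0],"grip":-1}]'
python3 g.py .487 .2514 .1727 91.3
```

```text
[[0.4271249 0.3628279 0.006    ]
 [0.5754774 0.3475884 0.006    ]]
t: 18.95
tool_pos: [0.4863, 0.2503, 0.1884]
orientation: [-2.197, -2.245, 0.003]
force: [0.9, -0.8, -3.9]
opening: 0.0136
t 18.95 shift mm [ 1.1  0.7 15.7] twist [-0.0016  0.0009 -0.001 ] F [ 0.91 -0.8  -3.91] M [ 0.02  -0.064  0.009] q6 0.36 open 0.013605392570040833
```

```bash
python3 -m pendant '[{"translation":[0.5,0.5,2],"twist":[0,0,0],"grip":-1},{"translation":[0.5,0.5,3],"twist":[0,0,0],"grip":-1},{"translation":[0,0.5,4],"twist":[0,0,0],"grip":-1},{"translation":[0,0,3],"twist":[0,0,0],"grip":-1},{"translation":[0,0,2],"twist":[0,0,0],"grip":-1},{"translation":[0,0,1],"twist":[0,0,0],"grip":-1},{"translation":[0,0,0],"twist":[0,0,0],"grip":-1},{"translation":[0,0,0],"twist":[0,0,0],"grip":-1},{"translation":[0,0,0],"twist":[0,0,0],"grip":-1},{"translation":[0,0,0],"twist":[0,0,0],"grip":-1}]'
python3 g.py .488 .251 .1727 91.3; python3 - <<'E'
from h import *
p,d=robot.read_camera("side"); q,_=robot.read_camera("top")
cv2.imwrite("pics/end.png",np.hstack([p[130:400,120:420],q[100:370,100:400]])[:,:,::-1])
E
```

```text
t: 19.95
tool_pos: [0.4886, 0.2516, 0.1733]
orientation: [2.197, 2.245, 0.0]
force: [0.3, -0.5, -4.1]
opening: 0.0139
t 19.95 shift mm [-0.5 -0.6  0.6] twist [ 0.0003  0.0002 -0.001 ] F [ 0.35 -0.49 -4.11] M [-0.041 -0.038 -0.029] q6 0.36 open 0.013866646541297952
```

View pics/end.png

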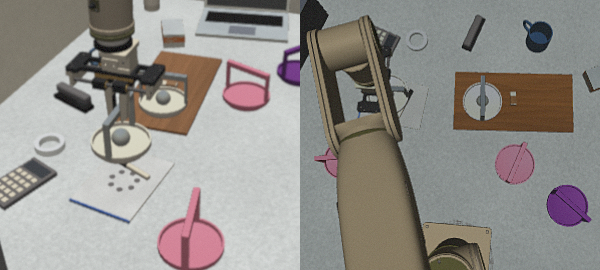

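The side view (left half) shows the dish held level over the booklet at about (120,140), with its ball in the middle. The top view shows the other dish untouched on the board at (483,100), ball centred. Handing in.

```bash
python3 -c "
from h import *
s=robot.read_state();print(s['t'],np.round(s['dq'],3),s['tool_pos']);print(robot.close_job())"
```

```text
20.05 [-0.    -0.     0.     0.001 -0.    -0.001] [0.48863229 0.25154437 0.17329227]
the job is handed in; nothing more can be done
None
```

The job is handed in: the heavier dish is held still and level above the middle of the booklet, with its ball still in the middle. It took about 20 s of the 72 s allowed.

- **Which dish is heavier:** I lifted the dish on the right in the top view (at y about -0.25). The wrist force was 4.0 ± 0.1 N against 0.0 N just before gripping, or about 0.40 kg, so it holds the solid ball. I did not lift the other dish, since that reading settles it. In the last top view it stands on the board as before, with its ball centred.
- **Quarter turn:** I lifted the dish above the other arch and turned it 90° counter-clockwise in the air, then carried it over and lowered it.
- **Final pose:** The last readings put it about 1 mm from my estimate of the booklet's middle, tilted less than 0.1° and turned to within 0.1°. Its underside is about 9 cm above the booklet, and the joint speeds are about zero.

**Checks that disagreed:** Two were small. The top and wrist cameras put the booklet's middle 3 mm apart, so I aimed between them. They put the bar's direction about 1–2° apart, and I gripped at 1.3°, closer to the wrist camera's value. While turning, the tool drifted to about 0.8° of tilt, well under the 7° at which the ball would roll, and I corrected it during the carry.

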